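# Bar up the paint-bottle caddy

### The job

Stand the fallen red paint bottle upright on the floor of the white caddy, beside the yellow bottle and behind the line of the two brass collars, and let go of it. Then take the wooden-handled rod from its blue rest and thread it through one collar and then the other, in front of the bottles, until its tip sticks clearly out of the far collar. Finish still gripping the rod's handle, holding the rod still across both collars; leave the yellow bottle, cup, clear bottle and blue jar undisturbed.

Things in the scene. Friction and masses are not known exactly. Their poses are not given: they have to be found in the camera images.
- bottle_center (a point): the red paint bottle, 60 to 130 g, lying on its side on the table at the start, nozzle roughly to the robot's right (within about 30 degrees): 34 mm square, body 60 mm tall, 85 mm tall with its narrow round nozzle (20 to 26 mm wide); point half-way up on its axis, 42.5 mm above its underside; z runs from the underside to the nozzle
- spare_center (a point): the yellow paint bottle, standing on the caddy floor at the end to the robot's left; leave it: 34 mm square, body 60 mm tall, 85 mm tall with its narrow round nozzle (20 to 26 mm wide); point half-way up on its axis, 42.5 mm above its underside; z runs from the underside to the nozzle
- caddy: white caddy, fixed; origin on the table under the middle of the bottle row; y along the row to the robot's left, x away from the robot, z up. Floor top 4 mm high, x -51 to 39, y -92 to 92 mm; back rail 30 mm high, front face at x 35. Bottles stand at x 0 to 10 mm; free place around y -15 mm. Posts 30 (x) x 14 (y) x 46 mm high at x -36, y -82 and 82 mm carry the collars
- collar_right (a point): centre of the bore of the right-hand (caddy -y) brass collar: bore 14 mm across, level, along caddy y, collar 28 mm outside, 20 mm long (10 mm either side of this point), 58 mm above the table
- collar_left (a point): centre of the bore of the left-hand (caddy +y) collar, the same, 164 mm from the first and in line with it
- rod_grip (a point): centre of the wooden handle of the rod: handle 18 x 18 mm, 60 mm long along y; y runs along the rod towards its tip, z up at the start. The rod weighs 60 g (varies), balance point about 107 mm from here. It lies level in the notches of the blue rest, its axis 28 mm above the table, handle free at the robot's right
- rod_heel (a point): where the rod's shaft leaves the handle, on its axis, 30 mm from the handle's centre. The shaft is 10 mm thick aluminium, 220 mm long from here to the tip
- rod_tip (a point): round tip of the rod's shaft, on its axis, 250 mm from the handle's centre
- rest: blue plastic rod rest, fixed, 50 x 150 mm, origin under its centre; two open-topped notched supports, 30 mm wide, 14 mm long, 33 mm high, at y -60 and +60 mm carry the rod's shaft 65 and 185 mm from the handle's centre; lift the rod straight up
- bottle: the red bottle's body, origin at the centre of its underside, same axes as bottle_center
- rod: the rod's body, origin and axes as rod_grip
- cup: white cup, 85 mm tall, 72 mm across; bystander, origin under its centre
- pump: clear bottle with white cap, 130 mm tall, 60 mm across; bystander, origin under its centre
- jar: small blue jar with black lid, 50 mm tall, 56 mm across; bystander, origin under its centre
There are look-alikes about, which are no part of the job. Of the things that look like the bottle, take the one that is farthest to the robot's right at the start.

How it is judged:
On the way, in this order (a step that is already met when the one before it is completed fails the run):
1. the red bottle stands upright on the caddy floor behind the collars' line, let go (angle between bottle_center's own z axis and vertical below 0.12 rad and x of bottle_center in the frame of caddy between -0.015 and 0.033 m and y of bottle_center in the frame of caddy between -0.085 and 0.085 m and z of bottle_center in the frame of caddy between 0.0405 and 0.0525 m and contact force between the fingers and bottle below 0.2 N and linear speed of bottle below 0.03 m/s), for 0.2 s.
2. the rod's tip has passed through one collar and is between the two (y of rod_tip in the frame of caddy between -0.07 and 0.07 m and x of rod_tip in the frame of caddy between -0.048 and -0.024 m and z of rod_tip in the frame of caddy between 0.046 and 0.07 m and angle between the y axis of rod_tip and the y axis of caddy, either way round below 0.12 rad and contact force between the fingers and rod above 1 N), for 0.1 s.
At the end, for the whole second after the job is handed in: Red bottle upright (7 deg) on the caddy floor, 15 mm before to 33 mm behind the row line, between the collars, let go; rod through both collars, tip 5 mm or more out of the far one, handle outside the near one, shaft ends within 7 mm of the bore line, still, gripped with over 2 N (all of step 1 and ((y of rod_tip in the frame of caddy above 0.097 m and y of rod_heel in the frame of caddy below -0.088 m) or (y of rod_tip in the frame of caddy below -0.097 m and y of rod_heel in the frame of caddy above 0.088 m)) and x of rod_tip in the frame of caddy between -0.043 and -0.029 m and z of rod_tip in the frame of caddy between 0.051 and 0.065 m and x of rod_heel in the frame of caddy between -0.043 and -0.029 m and z of rod_heel in the frame of caddy between 0.051 and 0.065 m and contact force between the fingers and rod above 2 N and linear speed of rod below 0.02 m/s); the arm keeps its last pose, push and grip.
It fails at once if the yellow bottle is knocked over or pushed more than 25 mm (distance of spare_center from where it was at the start of the episode above 0.025 m or angle between spare_center's own z axis and vertical above 0.35 rad).
It fails at once if the cup is knocked over or pushed more than 25 mm (distance of cup from where it was at the start of the episode above 0.025 m or angle between cup's own z axis and vertical above 0.35 rad).
It fails at once if the clear bottle is knocked over or pushed more than 25 mm (distance of pump from where it was at the start of the episode above 0.025 m or angle between pump's own z axis and vertical above 0.35 rad).
It fails at once if the blue jar is knocked over or pushed more than 25 mm (distance of jar from where it was at the start of the episode above 0.025 m or angle between jar's own z axis and vertical above 0.35 rad).
It also fails if it takes over 67 s, if anything falls off the work surface, if the arm or the gripper's body presses on something with over 40 N, if the wrist force passes 120 N, or if a joint passes its speed limit or range.

### The arm

A 7-joint arm with a two-finger parallel gripper is mounted at the origin on the work surface. World frame = base frame: x ahead of the robot, y to its left, z up, the work surface at z = 0. Lengths are in m, angles in rad, forces in N, time in s.
With the tool pointing down it reaches from about 0.4 to 0.85 m from the base axis. Payload 10.4 kg.
Tool frame: the origin (TCP) lies on the centre line of the jaws, within the pads' length; the fingertips stand 11 mm ahead of it and the grasp point (between the pads) lies 8 mm behind it; z points along the fingers, y is the line along which they close (so a half turn about z gives the same grasp; the last joint's range is limited). The gripper opens to 87 mm and grips with 3 to 60 N. Pads are 19 mm wide; open, the fingers measure 117 mm over their backs; the gripper's body (75 mm by 190 mm) begins 51 mm behind the grasp point.
Start: joints at [-1.286, 0.332, -0.065, 1.46, 0.022, 1.35, -0.088], TCP at [0.189, 0.596, 0.234] pointing down, gripper open.
Joint ranges: [-2.6, 2.6], [-0.5, 2.12], [-1.47, 1.34], [0.16, 2.42], [-1.27, 4.41], [0.06, 2.06], [-2.6, 2.6]. Speed limits (rad/s): [2.22, 2.22, 2.79, 2.79, 3.14, 3.14, 3.14].

### API

Orientations are given as a unit quaternion [x, y, z, w].
In Python, from bench import r gives the robot as it stands.
- The arm moves only by the shell command python3 -m pendant 'ROWS' [OPENING] [FORCE]. ROWS is JSON, a list of rows, each a list of 4 numbers: the shift along the tool's x, y, z in m, then the turn about the tool's z in rad. A call has 1 to 8 rows; each row shifts and turns the commanded pose from where the row before left it, along the tool's axes as they then stand; what a row does not reach is not made up. A row lasts 1/12 s, in which the tool goes at most 41.7 mm and 7.16 degrees, less where a joint would pass 70% of its speed; a pose out of reach is approached as far as the arm can. A call with a gripper value outside its range is refused whole. OPENING is the opening, from 0 (shut) to 1 (fully open), set as the call begins (- or left out, the last holds). The fingers move at their own pace and stop on an object; FORCE is the grip in N (left out, the last holds). Time passes only in rows, so rows that do not move let the fingers close. It gives the time, the measured TCP pose, the force, the opening and the grip force at its end, in the units of the state.
- r.read_state(): the state, without advancing time (a new reading comes with each control period).
- r.camera(name): name is "side" or "top" or "wrist"; returns a dict with "img" (400x640x3 uint8, red, green, blue), "camera_matrix" (3x3 intrinsics, pixels), "xyz" and "attitude" of the camera in the world. Camera axes: x right, y down, z forward; pixel columns grow to the right and rows downward; lengths in m; the calibration is good to about 2 mm. A picture is of the moment at which its call begins. There is no depth.
- r.close_job(): hands the job in; it is judged then, once.
Trained networks look in the newest picture that a camera, given by its name, has taken for a name from the list of things; names that differ only in an ending like _2 or _b are one class to them, and where a whole thing is asked for, a point or a joint stands for the part that bears it (a point fixed in the world has none). Each returns a list of dicts, best first, with "score" (0 to 1); they miss things now and then, are a little off and sometimes report something else, mostly with a low value. They report only what shows in the picture. A call takes as long as a camera call. They do not tell look-alikes from the thing itself.
- r.outline_of(thing, camera): "mask" (400x640 bool, what is visible of it) and "bbox" ([centre column, centre row, width, height] in pixels, round what is visible of it).
The state is a dict: "time": time; "joint_positions": joint angles; "joint_vel": joint speeds; "joint_torque": joint torques, N m; "ee_pos": TCP position; "eef_rot": TCP orientation; "ft_force": force on the tool from outside, world axes, zero at the start; "torque": the same for the moment, N m; "width": finger opening in m; "grip_force": force on a finger pad.
Only numpy, scipy, OpenCV 4.12 (cv2) and the standard library are available. Lean on these libraries where they do the work, as an engineer would, in place of code of your own. Each camera call takes 0.05 s, during which the arm holds its last target. There are 200 camera calls.

## Working session

There is one attempt and no reset: what is moved stays moved. The work goes in short steps, Python scripts to look and compute and a shell command to move; the robot and the scene stay as the last step left them, time stands still between calls to the robot, and variables do not carry over. Pictures are saved under pics/ and viewed, at most 12 in all, crops included, and the job is handed in when it is done.

```bash
ls; mkdir -p pics
cat > h.py <<'E'
import numpy as np, cv2
from scipy.spatial.transform import Rotation as R
from bench import r
def cam(n):
    c=r.camera(n); a=np.array(c["attitude"],float)
    c["R"]=a if a.shape==(3,3) else R.from_quat(a).as_matrix()
    c["K"]=np.array(c["camera_matrix"]); c["t"]=np.array(c["xyz"]); return c
def ray(c,uv):
    d=np.linalg.inv(c["K"])@[uv[0],uv[1],1]; return c["R"]@d
def atz(c,uv,z):
    d=ray(c,uv); return c["t"]+d*(z-c["t"][2])/d[2]
def proj(c,p):
    q=c["K"]@(c["R"].T@(np.array(p)-c["t"])); return q[:2]/q[2]
def save(c,n): cv2.imwrite("pics/"+n,c["img"][:,:,::-1])
E
python3 - <<'E'
from h import *
for n in ["top","side"]:
    c=cam(n); save(c,n+"0.png"); print(n,c["t"].round(3),c["attitude"],c["K"].round(0).tolist())
    for t in ["bottle","spare_center","caddy","collar_right","rod","rod_tip","rest","cup","pump","jar"]:
        try: print(t,[(round(o["score"],2),np.round(o["bbox"]).tolist(),int(o["mask"].sum())) for o in r.outline_of(t,n)][:4])
        except Exception as e: print(t,e)
print(r.read_state())
E
```

```text
pics
top [ 0.36  -0.013  1.494] [-0.70339886  0.70980637 -0.02222835  0.03018063] [[501.0, 0.0, 323.0], [0.0, 501.0, 205.0], [0.0, 0.0, 1.0]]
bottle [(0.89, [203.0, 123.0, 27.0, 16.0], 335), (0.84, [277.0, 198.0, 30.0, 12.0], 317), (0.65, [189.0, 261.0, 18.0, 28.0], 351)]
spare_center [(0.59, [271.0, 136.0, 14.0, 18.0], 178)]
caddy [(0.88, [290.0, 144.0, 66.0, 36.0], 1764), (0.39, [199.0, 164.0, 22.0, 28.0], 435)]
collar_right [(0.74, [290.0, 144.0, 65.0, 35.0], 1704)]
rod [(0.65, [272.0, 136.0, 13.0, 20.0], 160), (0.61, [394.0, 197.0, 91.0, 23.0], 372)]
rod_tip [(0.89, [395.0, 198.0, 96.0, 20.0], 349)]
rest [(0.56, [388.0, 197.0, 50.0, 19.0], 560)]
cup [(0.57, [183.0, 202.0, 34.0, 25.0], 584)]
pump [(0.93, [198.0, 163.0, 25.0, 26.0], 443), (0.35, [272.0, 138.0, 14.0, 17.0], 183)]
jar [(0.7, [395.0, 199.0, 89.0, 21.0], 236), (0.54, [461.0, 173.0, 23.0, 22.0], 340)]
side [-0.178 -0.814  0.814] [ 0.83738821 -0.30330228  0.15494702 -0.42752793] [[512.0, 0.0, 323.0], [0.0, 512.0, 204.0], [0.0, 0.0, 1.0]]
bottle [(0.89, [286.0, 192.0, 23.0, 19.0], 335), (0.75, [306.0, 136.0, 24.0, 15.0], 
[... 584 characters left out ...]
oint_positions': array([-1.28559412,  0.33217885, -0.06469885,  1.46010773,  0.02160234,
        1.3498737 , -0.08851399]), 'joint_vel': array([ 0.0013733 ,  0.00143931,  0.00011015,  0.00087864, -0.000373  ,
        0.00041145, -0.00086721]), 'joint_torque': array([ 1.79562194e-03, -6.23030663e+01,  2.57564691e-02, -3.90146148e+01,
       -6.11068611e-02,  3.09536420e-02,  1.68591123e-05]), 'ee_pos': array([0.1893447 , 0.59565685, 0.23358504]), 'eef_rot': array([1.53299802e-01, 9.88179724e-01, 6.38131433e-05, 4.04280221e-07]), 'ft_force': array([-0.11557817, -0.10293976,  0.55364601]), 'torque': array([-0.01947176,  0.01191649, -0.04724229]), 'grip_force': 0.0, 'width': 0.08740749925900776}
```

Run:
```python
import cv2
a=cv2.imread("pics/top0.png"); cv2.imwrite("pics/top0z.png",cv2.resize(a[80:290,150:500],None,fx=2.28,fy=2.28,interpolation=2))
a=cv2.imread("pics/side0.png"); cv2.imwrite("pics/side0z.png",cv2.resize(a[100:340,160:510],None,fx=2.28,fy=2.28,interpolation=2))
```

```text
(no output)
```

View pics/top0z.png

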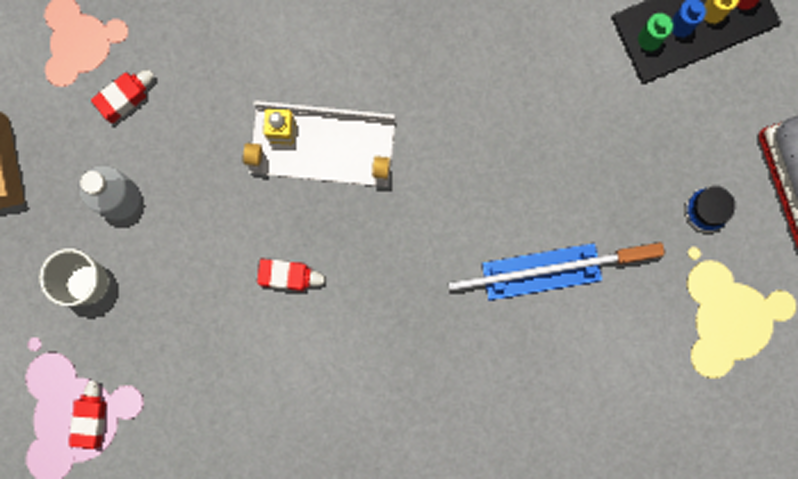

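View pics/side0z.png

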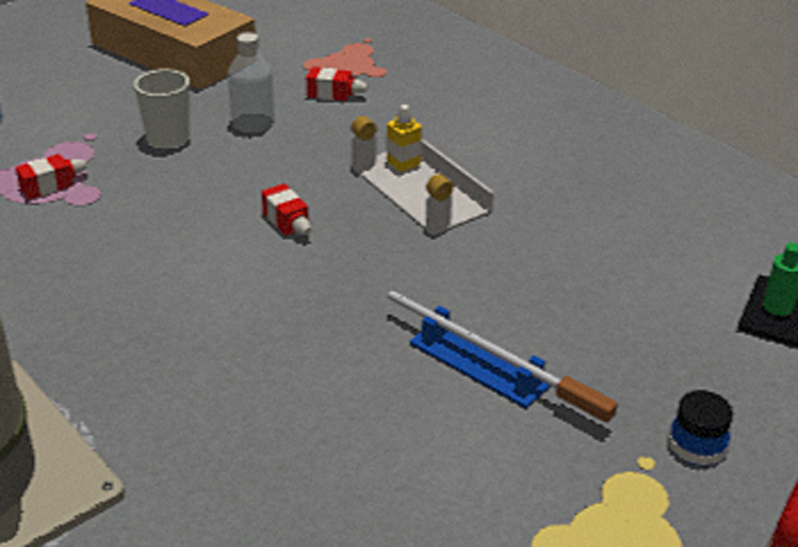

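```bash
cat >> h.py <<'E'
def tri(cs,uvs):
    A=np.zeros((3,3));b=np.zeros(3)
    for c,uv in zip(cs,uvs):
        d=ray(c,uv);d/=np.linalg.norm(d);P=np.eye(3)-np.outer(d,d);A+=P;b+=P@c["t"]
    return np.linalg.solve(A,b)
def blob(c,box,lo,hi,mn=8):
    "centroids in box (u0,v0,u1,v1) by HSV range"
    u0,v0,u1,v1=box; h=cv2.cvtColor(c["img"][v0:v1,u0:u1],cv2.COLOR_RGB2HSV)
    m=cv2.inRange(h,lo,hi); n,l,s,ce=cv2.connectedComponentsWithStats(m)
    return [(s[i,4],(ce[i]+[u0,v0]).round(1)) for i in range(1,n) if s[i,4]>=mn],m
E
python3 - <<'E'
from h import *
T=cam("top");S=cam("side")
def z2(box): return [int(150+box[0]/2.28),int(80+box[1]/2.28),int(150+box[2]/2.28),int(80+box[3]/2.28)]
def s2(box): return [int(160+box[0]/2.28),int(100+box[1]/2.28),int(160+box[2]/2.28),int(100+box[3]/2.28)]
br=((8,90,60),(24,255,255))
bt={}
for nm,tb,sb in [("cl",(235,135,268,172),(345,110,382,145)),("cr",(365,148,398,190),(420,170,460,205))]:
    a=blob(T,z2(tb),*br)[0];b=blob(S,s2(sb),*br)[0];print(nm,a,b)
    a=max(a,key=lambda q:q[0])[1];b=max(b,key=lambda q:q[0])[1]
    p=tri([T,S],[a,b]);print(p.round(4),proj(T,p)-a,proj(S,p)-b, atz(T,a,.06).round(4))
a=blob(T,z2((600,235,680,280)),(3,80,40),(20,255,255))[0];b=blob(S,s2((545,370,625,425)),(3,80,40),(20,255,255))[0];print("handle",a,b)
a=max(a,key=lambda q:q[0])[1];b=max(b,key=lambda q:q[0])[1]
p=tri([T,S],[a,b]);print(p.round(4), atz(T,a,.034).round(4))
tip=(150+450/2.28,80+288/2.28);print("tip",atz(T,tip,.03).round(4),tri([T,S],[tip,(160+389/2.28,100+294/2.28)]).round(4))
for z in (.02,.034):
    o=[o for o in r.outline_of("bottle","top") if abs(o["bbox"][0]-277)<8 and abs(o["bbox"][1]-198)<8]
    ys,xs=np.nonzero(o[0]["mask"]); P=np.array([atz(T,(x,y),z)[:2] for x,y in zip(xs,ys)])
    m=P.mean(0);w,V=np.linalg.eigh(np.cov((P-m).T));d=V[:,1]*-np.sign(V[1,1]);q=(P-m)@d;e=(P-m)@V[:,0]
    print("bottle mean",m.round(4),"dir",d.round(3),"ext",q.min().round(4),q.max().round(4),e.min().round(3),e.max().round(3))
# caddy edges
pts=[(255,102),(395,118),(391,187),(249,176)]
print("caddy front-right etc at z .004",[atz(T,(150+x/2.28,80+y/2.28),.004)[:2].round(3) for x,y in pts])
E
```

```text
cl [(np.int32(74), array([260.5, 147.3]))] [(np.int32(82), array([319.1, 155.9]))]
[0.6361 0.1808 0.0572] [ 0.15898731 -0.21835008] [-0.26934642  0.02374867] [0.635  0.1809 0.06  ]
cr [(np.int32(63), array([316.9, 153. ]))] [(np.int32(97), array([352.4, 181.6]))]
[0.6172 0.0173 0.0588] [ 0.13365211 -0.17168892] [-0.23328487  0.02605655] [0.6165 0.0176 0.06  ]
handle [(np.int32(134), array([430.4, 190.6]))] [(np.int32(274), array([416.8, 274.5]))]
[ 0.5077 -0.3138  0.0278] [ 0.5067 -0.3122  0.034 ]
tip [ 0.4633 -0.0696  0.03  ] [ 0.4646 -0.0706  0.0286]
bottle mean [0.4842 0.1426] dir [-0.103 -0.995] ext -0.0364 0.0439 -0.017 0.018
bottle mean [0.483  0.1411] dir [-0.103 -0.995] ext -0.0361 0.0435 -0.017 0.018
caddy front-right etc at z .004 [array([0.715, 0.184]), array([ 0.691, -0.001]), array([0.599, 0.005]), array([0.616, 0.192])]
```

```bash
cat > go.py <<'E'
import sys
from h import *
def go(x,y,z,yx=None,yy=None):
    s=r.read_state();M=R.from_quat(s["eef_rot"]).as_matrix();d=M.T@(np.array([x,y,z])-s["ee_pos"])
    t=0
    if yx is not None:
        v=M.T@np.array([yx,yy,0]);t=np.arctan2(-v[0],v[1])
    print("t",round(s["time"],2),"pos",s["ee_pos"].round(4),"yax",M[:,1].round(3),"width",round(s["width"],4),"F",s["ft_force"].round(2),"grip",round(s["grip_force"],2));print("delta tool",d.round(4),"turn",round(t,4))
if __name__=="__main__": go(*map(float,sys.argv[1:]))
E
P="python3 -m pendant"
$P '[[0,0,0,0.1138],[0,0,0,0.1138],[0,0,0,0.1138],[0,0,0,0.1138],[0,0,0,0.1138],[0,0,0,0.1138],[0,0,0,0.1138],[0,0,0,0.1138]]' 0.8 3
$P '[[0,0,0,0.1138],[0,0,0,0.1138],[0,0,0,0.1138],[0,0,0,0.1138],[-0.028,0.021,0,0],[-0.028,0.021,0,0],[-0.028,0.021,0,0],[-0.028,0.021,0,0]]'
$P '[[-0.028,0.021,0,0],[-0.028,0.021,0,0],[-0.028,0.021,0,0],[-0.028,0.021,0,0],[-0.028,0.021,0,0],[-0.028,0.021,0,0],[-0.028,0.021,0,0],[-0.028,0.021,0,0]]'
$P '[[-0.028,0.021,0.0,0],[-0.028,0.021,0.03,0],[-0.028,0.021,0.03,0],[-0.028,0.021,0.02,0],[0,0,0,0]]'
python3 go.py 0.481 0.108 0.022 0.995 -0.103
```

```text
time: 1.97
ee_pos: [0.1893, 0.5957, 0.2336]
eef_rot: [0.574, 0.819, 0.0, -0.0]
ft_force: [0.1, -0.6, 0.2]
width: 0.0698
grip_force: 0.0
time: 2.63
ee_pos: [0.262, 0.4742, 0.2335]
eef_rot: [0.742, 0.67, 0.0, -0.0]
ft_force: [1.4, -0.3, 0.7]
width: 0.0696
grip_force: 0.0
time: 3.3
ee_pos: [0.4062, 0.234, 0.2338]
eef_rot: [0.742, 0.67, 0.0, -0.0]
ft_force: [1.0, 0.7, -0.1]
width: 0.0698
grip_force: 0.0
time: 3.72
ee_pos: [0.4749, 0.1144, 0.1561]
eef_rot: [0.745, 0.667, -0.002, 0.001]
ft_force: [-1.4, -0.2, -0.0]
width: 0.0694
grip_force: 0.0
t 3.72 pos [0.4749 0.1144 0.1561] yax [ 0.994 -0.11  -0.002] width 0.0694 F [-1.38 -0.24 -0.01] grip 0.0
delta tool [-0.0051  0.0071  0.1341] turn -0.0069
```

Run:
```python
from h import *
W=cam("wrist");save(W,"w1.png");print(W["t"].round(3),W["R"].round(2).tolist())
for o in r.outline_of("bottle","wrist"):
    print(o["score"],o["bbox"])
s=r.read_state();print(s["ee_pos"])
for p in [(0.4797,.0972,.017),(.481,.108,.017),(0.4835,0.1341,.034)]: print(proj(W,p))
```

```text
[0.483 0.187 0.308] [[0.99, -0.11, -0.03], [-0.11, -0.96, -0.27], [-0.0, 0.27, -0.96]]
0.79 [321.3, 167.5, 44.8, 102.0]
[0.47424531 0.12000354 0.15873428]
[319.34026079 210.20608814]
[319.53284324 198.34860496]
[319.68581099 172.57968498]
```

View pics/w1.png

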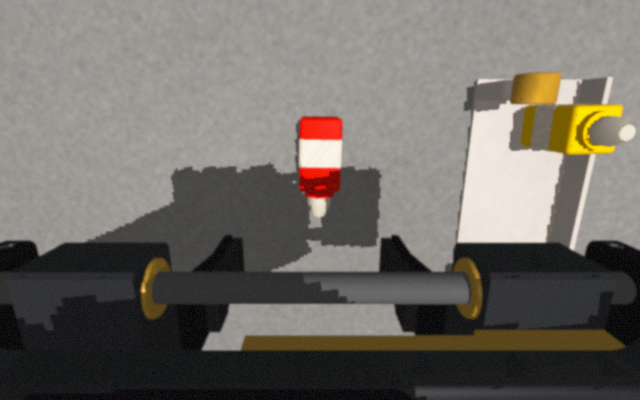

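Run:
```python
from h import *
W=cam("wrist");i=W["img"]
d=np.array([-.103,-.995,0]);tip=np.array([.4797,.0972,0])
for s in (0,.004,.008):
    t=tip+s*d
    print(s,[ (n,proj(W,t+d*k+[0,0,z]).round(1).tolist()) for n,k,z in [("base top",-.085,.034),("base bot",-.085,0),("sh top",-.025,.034),("tip",0,.017),("tiptop",0,.027)]])
print(i[150:225:2,320].tolist())
o=r.outline_of("bottle","wrist")[0]["mask"];ys,xs=np.nonzero(o)
print([(y,xs[ys==y].min(),xs[ys==y].max()) for y in range(ys.min(),ys.max()+1,7)],r.read_state()["ee_pos"])
```

```text
0 [('base top', [321.3, 119.1]), ('base bot', [320.2, 117.6]), ('sh top', [320.9, 193.4]), ('tip', [320.3, 215.8]), ('tiptop', [320.6, 219.3])]
0.004 [('base top', [321.2, 124.3]), ('base bot', [320.2, 122.3]), ('sh top', [320.9, 198.1]), ('tip', [320.3, 220.0]), ('tiptop', [320.6, 223.7])]
0.008 [('base top', [321.2, 129.5]), ('base bot', [320.2, 126.9]), ('sh top', [320.9, 202.7]), ('tip', [320.3, 224.2]), ('tiptop', [320.6, 228.0])]
[[250, 243, 232], [248, 242, 231], [247, 240, 228], [247, 240, 227], [248, 242, 229], [249, 242, 232], [248, 242, 231], [247, 241, 229], [247, 239, 227], [247, 240, 227], [249, 242, 231], [248, 237, 224], [245, 135, 122], [239, 33, 16], [191, 20, 0], [129, 17, 0], [117, 1, 5], [121, 12, 4], [124, 11, 4], [122, 10, 9], [118, 10, 7], [119, 3, 6], [118, 4, 0], [153, 12, 0], [235, 13, 0], [244, 0, 0], [245, 27, 11], [240, 144, 129], [240, 229, 213], [238, 231, 215], [237, 229, 212], [234, 226, 208], [233, 224, 207], [233, 225, 208], [229, 221, 203], [227, 219, 198], [174, 166, 152], [103, 101, 97]]
[(123, np.int64(306), np.int64(335)), (130, np.int64(302), np.int64(343)), (137, np.int64(301), np.int64(343)), (144, np.int64(301), np.int64(343)), (151, np.int64(301), np.int64(343)), (158, np.int64(301), np.int64(342)), (165, np.int64(302), np.int64(341)), (172, np.int64(302), np.int64(341)), (179, np.int64(302), np.int64(341)), (186, np.int64(302), np.int64(341)), (193, np.int64(302), np.int64(340)), (200, np.int64(306), np.int64(334)), (207, np.int64(309), np.int64(330)), (214, np.int64(311), np.int64(328)), (221, np.int64(319), np.int64(324))] [0.47423165 0.12234205 0.15979201]
```

```bash
python3 go.py 0.4803 0.103 0.022 0.995 -0.103
```

```text
t 3.92 pos [0.4742 0.1223 0.1598] yax [ 0.995 -0.101  0.   ] width 0.0698 F [-0.01 -0.5  -0.32] grip 0.0
delta tool [-0.0187  0.0079  0.1378] turn 0.0015
```

```bash
P="python3 -m pendant"
$P '[[-0.0095,0.004,0.02,0],[-0.0092,0.004,0.025,0],[0,0,0.03,0],[0,0,0.03,0],[0,0,0.02,0],[0,0,0.0128,0],[0,0,0,0],[0,0,0,0]]'
python3 go.py 0.4803 0.103 0.022 0.995 -0.103
```

```text
time: 4.58
ee_pos: [0.4802, 0.1031, 0.0219]
eef_rot: [0.742, 0.671, 0.0, -0.0]
ft_force: [0.3, 1.0, 0.7]
width: 0.0697
grip_force: 0.0
t 4.58 pos [0.4802 0.1031 0.0219] yax [ 0.995 -0.101 -0.   ] width 0.0697 F [0.3  0.99 0.7 ] grip 0.0
delta tool [-0.0001  0.0001 -0.0001] turn 0.0024
```

```bash
P="python3 -m pendant"
$P '[[0,0,0,0],[0,0,0,0],[0,0,0,0],[0,0,0,0],[0,0,0,0],[0,0,0,0],[0,0,0,0],[0,0,0,0]]' 0.0 4
$P '[[0,0,-0.01,0],[0,0,-0.015,0],[0,0,-0.015,0],[0,0,-0.02,0],[0,0,-0.02,0],[0,0,-0.02,0],[0,0,-0.01,0],[0,0,0,0]]'
$P '[[0,0,-0.01,0],[0,0,0,0],[0,0,0,0],[0,0,0,0]]'
python3 - <<'E'
from h import *
S=cam("side");T=cam("top");save(S,"s2.png")
c=cv2.resize(S["img"][120:250,220:380],None,fx=3,fy=3);d=cv2.resize(T["img"][140:260,210:330],None,fx=3,fy=3)
d=cv2.copyMakeBorder(d,0,c.shape[0]-d.shape[0],0,0,0);cv2.imwrite("pics/b2.png",np.hstack([c,d[:, :310]])[:,:,::-1])
E
```

```text
time: 5.25
ee_pos: [0.4803, 0.1019, 0.0215]
eef_rot: [0.742, 0.67, 0.0, -0.0]
ft_force: [1.0, 1.3, 0.1]
width: 0.0245
grip_force: 0.0
time: 5.92
ee_pos: [0.4815, 0.1023, 0.1338]
eef_rot: [0.742, 0.67, 0.002, 0.0]
ft_force: [0.3, 0.2, -0.1]
width: 0.0194
grip_force: 4.0
time: 6.25
ee_pos: [0.4799, 0.1018, 0.1408]
eef_rot: [0.742, 0.67, -0.001, -0.0]
ft_force: [0.2, 0.9, -0.4]
width: 0.0195
grip_force: 4.0
```

View pics/b2.png

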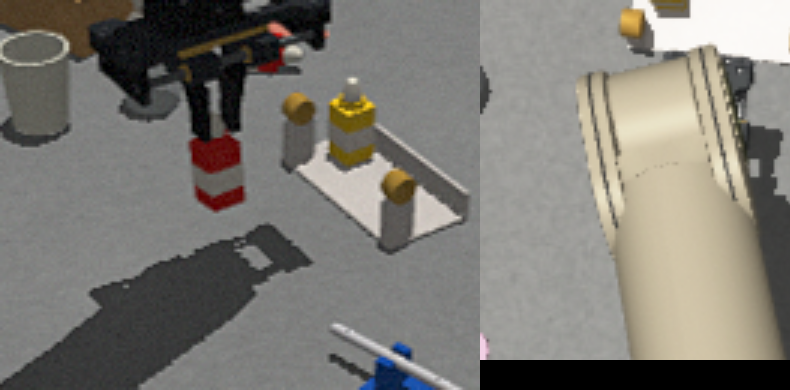

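Run:
```python
from h import *
from scipy.optimize import least_squares
S=cam("side")
s=r.read_state();M=R.from_quat(s["eef_rot"]).as_matrix();a=M[:,0];b=M[:,1];p0=s["ee_pos"];p0[2]=0
os=[o for o in r.outline_of("bottle","side") if abs(o["bbox"][0]-293)<10 and abs(o["bbox"][1]-175)<22]
print([(o["score"],o["bbox"]) for o in os])
m=os[0]["mask"]
h=cv2.cvtColor(S["img"],cv2.COLOR_RGB2HSV)
def sil(q):
    c=p0+a*q[0]+b*q[1]+np.array([0,0,q[2]])
    up=R.from_rotvec(b*q[3]).apply([0,0,1]); ax=np.cross(b,up)
    P=[c+up*z+sx*.017*ax+sy*.017*b for z in(0,.06) for sx in(-1,1) for sy in(-1,1)]
    n=np.array([proj(S,x) for x in P]);return n
# body silhouette by colour (red or whitish within hull)
red=cv2.inRange(h,(0,120,60),(6,255,255))|cv2.inRange(h,(174,120,60),(180,255,255));red[:160]=0;red[:,:270]=0;red[:,315:]=0
red[:170, 300:]=0
hull=cv2.convexHull(np.argwhere(red)[:,::-1].astype(np.int32))
H=np.zeros(red.shape,np.uint8);cv2.fillConvexPoly(H,hull,1);print("area",H.sum(),cv2.boundingRect(H))
def cost(q):
    Q=np.zeros((1600,2560),np.uint8);cv2.fillConvexPoly(Q,(cv2.convexHull(sil(q).astype(np.float32))*4+1.5).astype(np.int32),1)
    Q=cv2.resize(Q.astype(np.float32),(640,400),interpolation=cv2.INTER_AREA);return np.abs(Q-H).sum()
from scipy.optimize import differential_evolution as DE
o=DE(lambda q:cost([q[0],q[1],q[2],q[3]]),[(-.025,.025),(-.006,.006),(.02,.09),(-.3,.3)],seed=1,maxiter=40,popsize=10);print(o.x.round(4),o.fun)
print(s["ee_pos"],r.read_state()["time"])
```

```text
[(0.7, [293.2, 174.2, 17.2, 26.2])]
area 403 (283, 163, 19, 27)
[ 0.0054  0.0059  0.0541 -0.1219] 37.5
[0.47997655 0.10181526 0.        ] 6.45
```

```bash
P="python3 -m pendant"
$P '[[0,0,0,0],[0,0,-0.01,0],[-0.001,0.008,0,0],[-0.001,0.016,0,0.013],[-0.001,0.024,0,0],[-0.001,0.03,0,0],[0,0.03,0,0],[0,0.03,0,0]]' 0 8
$P '[[0,0.024,0,0],[0,0.016,0,0],[0,0.008,0,0],[0,0,0,0],[0,0,0,0]]'
python3 go.py 0.6657 0.0795 0.095 0.993 -0.115
```

```text
time: 7.12
ee_pos: [0.6189, 0.0824, 0.1517]
eef_rot: [0.746, 0.666, 0.0, 0.0]
ft_force: [0.5, -0.2, -0.3]
width: 0.0191
grip_force: 8.0
time: 7.53
ee_pos: [0.6644, 0.0767, 0.1514]
eef_rot: [0.747, 0.665, -0.0, -0.0]
ft_force: [-0.5, -0.0, -0.9]
width: 0.0188
grip_force: 8.0
t 7.53 pos [0.6644 0.0767 0.1514] yax [ 0.993 -0.115 -0.   ] width 0.0188 F [-0.46 -0.01 -0.85] grip 8.0
delta tool [0.003  0.001  0.0564] turn -0.0004
```

```bash
P="python3 -m pendant"
$P '[[0.003,0.001,0.015,0],[0,0,0.015,0],[0,0,0.012,0],[0,0,0.006,0],[0,0,0,0]]'
$P '[[0,0,0.002,0],[0,0,0.002,0],[0,0,0.0,0]]'
$P '[[0,0,0.002,0],[0,0,0.002,0],[0,0,0.0,0]]'
python3 - <<'E'
from h import *
S=cam("side")
c=cv2.resize(S["img"][110:210,280:400],None,fx=5,fy=5,interpolation=2);cv2.imwrite("pics/b3.png",c[:,:,::-1])
E
```

```text
time: 7.95
ee_pos: [0.6645, 0.08, 0.1015]
eef_rot: [0.747, 0.665, -0.001, -0.001]
ft_force: [-1.0, -1.4, -0.8]
width: 0.019
grip_force: 8.0
time: 8.2
ee_pos: [0.6661, 0.0797, 0.0998]
eef_rot: [0.747, 0.665, 0.0, 0.0]
ft_force: [-0.4, -0.3, -1.0]
width: 0.0191
grip_force: 8.0
time: 8.45
ee_pos: [0.6659, 0.0797, 0.0952]
eef_rot: [0.747, 0.665, -0.0, -0.0]
ft_force: [0.3, 0.3, -0.3]
width: 0.0192
grip_force: 8.0
```

View pics/b3.png

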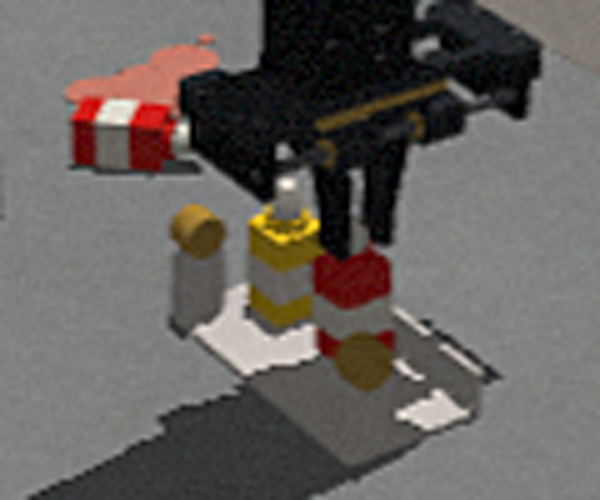

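```bash
P="python3 -m pendant"
for i in 1; do :; done
$P '[[0,0,0.002,0],[0,0,0.001,0],[0,0,0,0]]' | grep -E "pos|force|width"
$P '[[0,0,0.002,0],[0,0,0.001,0],[0,0,0,0]]' | grep -E "pos|force|width"
$P '[[0,0,0.002,0],[0,0,0.001,0],[0,0,0,0]]' | grep -E "pos|force|width"
```

```text
ee_pos: [0.6658, 0.0797, 0.0922]
ft_force: [0.0, 0.6, -1.3]
width: 0.0192
grip_force: 8.0
ee_pos: [0.6658, 0.0797, 0.0892]
ft_force: [0.1, 0.1, -0.9]
width: 0.0185
grip_force: 8.0
ee_pos: [0.6661, 0.0796, 0.0866]
ft_force: [-0.1, -0.3, 0.6]
width: 0.0194
grip_force: 8.0
```

```bash
P="python3 -m pendant"
$P '[[0,0,0.0015,0],[0,0,0,0],[0,0,0,0]]' | grep -E "pos|force|width"
$P '[[0,0,0.0015,0],[0,0,0,0],[0,0,0,0]]' | grep -E "pos|force|width"
```

```text
ee_pos: [0.6667, 0.0794, 0.086]
ft_force: [0.2, -0.4, 5.2]
width: 0.019
grip_force: 8.0
ee_pos: [0.667, 0.0794, 0.085]
ft_force: [-1.7, -0.5, 7.9]
width: 0.0189
grip_force: 8.0
```

```bash
P="python3 -m pendant"
$P '[[0,0,-0.001,0],[0,0,0,0],[0,0,0,0]]' 0 3 | grep -E "pos|force|width"
$P '[[0,0,0,0],[0,0,0,0],[0,0,0,0],[0,0,0,0],[0,0,0,0]]' 0.55 | grep -E "pos|force|width"
$P '[[0,0,-0.01,0],[0,0,-0.02,0],[0,0,-0.03,0],[0,0,-0.04,0],[0,0,-0.03,0],[0,0,0,0]]' | grep -E "pos|force|width"
python3 - <<'E'
from h import *
S=cam("side");W=cam("wrist")
c=cv2.resize(S["img"][110:210,280:400],None,fx=4,fy=4,interpolation=2);d=cv2.resize(W["img"],(640,400))[:,160:480]
cv2.imwrite("pics/b4.png",np.hstack([c,d])[:,:,::-1])
E
python3 go.py 0.51 -0.3 0.2 0.984 0.177
```

```text
ee_pos: [0.6662, 0.0796, 0.0848]
ft_force: [-0.2, -0.6, 4.3]
width: 0.0194
grip_force: 3.0
ee_pos: [0.6658, 0.0798, 0.0842]
ft_force: [-0.3, 0.6, 1.2]
width: 0.0439
grip_force: 0.0
ee_pos: [0.6687, 0.0793, 0.2227]
ft_force: [1.9, -0.7, 1.2]
width: 0.0478
grip_force: 0.0
t 11.02 pos [0.6666 0.0796 0.2165] yax [ 0.993 -0.115  0.003] width 0.0477 F [-0.53  0.03 -1.08] grip 0.0
delta tool [-0.3952 -0.1118  0.0156] turn -0.2937
```

View pics/b4.png

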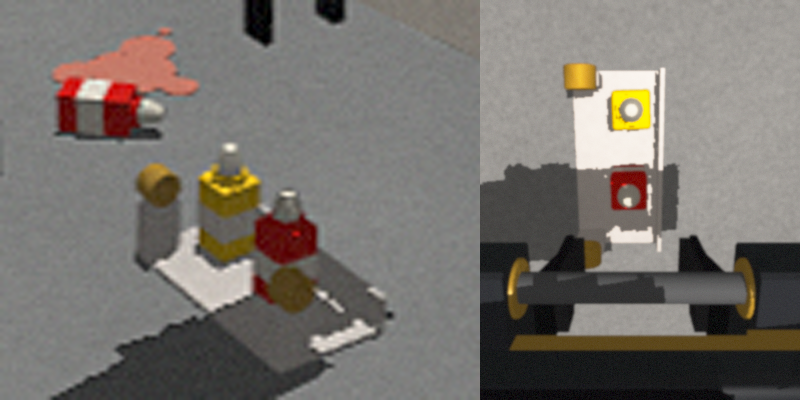

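```bash
P="python3 -m pendant"
$P '[[0,0,0,-0.098],[0,0,0,-0.098],[0,0,0,-0.098],[-0.0316,-0.0205,0,0],[-0.0316,-0.0205,0,0],[-0.0316,-0.0205,0,0],[-0.0316,-0.0205,0,0],[-0.0316,-0.0205,0,0]]' 0.6 | grep pos
$P '[[-0.0316,-0.0205,0,0],[-0.0316,-0.0205,0,0],[-0.0316,-0.0205,0,0],[-0.0316,-0.0205,0,0],[-0.0316,-0.0205,0.02,0],[-0.0316,-0.0205,0.02,0],[0,0,0.02,0],[0,0,0,0]]' | grep pos
python3 - <<'E'
from h import *
W=cam("wrist");save(W,"w5.png")
for p in [(.5077,-.3138,.037),(.508-.1745*.03,-.315+.985*.03,.033),(.4646,-.0706,.028),(.506,-.303,.028)]: print(proj(W,p).round(1))
from go import go
go(.506,-.303,.02,.984,.177)
for o in r.outline_of("rod","wrist"): print(o["score"],o["bbox"])
E
```

```text
ee_pos: [0.5914, -0.0953, 0.2132]
ee_pos: [0.5025, -0.3019, 0.1509]
[316.2 215.9]
[316.3 180.1]
[ 316.7 -152.3]
[316.4 200. ]
t 12.4 pos [ 0.5044 -0.3005  0.1529] yax [ 0.984  0.176 -0.004] width 0.0521 F [0.19 0.39 0.62] grip 0.0
delta tool [-0.0031  0.0017  0.1329] turn -0.0014
0.61 [315.9, 125.0, 23.5, 246.1]
```

View pics/w5.png

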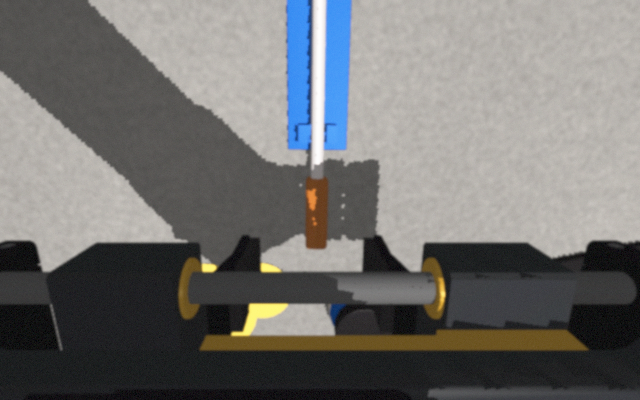

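```bash
P="python3 -m pendant"
$P '[[-0.003,0.001,0.025,0],[0,0,0.035,0],[0,0,0.03,0],[0,0,0.025,0],[0,0,0.018,0],[0,0,0,0],[0,0,0,0]]' | grep pos
python3 go.py .506 -.303 .02 .984 .177
```

```text
ee_pos: [0.5087, -0.3025, 0.0229]
t 13.03 pos [ 0.5087 -0.3025  0.0229] yax [ 0.984  0.179 -0.   ] width 0.0518 F [ 0.59 -0.48 -0.54] grip 0.0
delta tool [ 0.     -0.0028  0.0029] turn 0.0024
```

```bash
P="python3 -m pendant"
$P '[[0,-0.0015,0.0025,0],[0,0,0,0],[0,0,0,0],[0,0,0,0],[0,0,0,0],[0,0,0,0],[0,0,0,0],[0,0,0,0]]' 0 50
$P '[[0,0,0,0],[0,0,0,0]]' | grep -E "width|grip|ft|pos"
```

```text
time: 13.7
ee_pos: [0.5065, -0.3039, 0.02]
eef_rot: [0.641, 0.767, 0.0, 0.0]
ft_force: [0.3, -0.3, 0.7]
width: 0.0174
grip_force: 50.0
ee_pos: [0.5065, -0.3039, 0.02]
ft_force: [-0.4, -0.3, -0.0]
width: 0.0174
grip_force: 50.0
```

```bash
P="python3 -m pendant"
$P '[[0,0,-0.005,0],[0,0,-0.01,0],[0,0,-0.015,0],[0,0,-0.015,0],[0,0,-0.015,0],[0,0,-0.01,0],[0,0,0,0]]' | grep -E "width|grip|ft|pos"
$P '[[0,0,0,0.03],[0,0,0,0.06],[0,0,0,0.06],[0,0,0,0.06],[0,0,0,0.055],[0,0,0,0.029],[0,0,0,0],[0,0,0,0]]' | grep -E "width|grip|ft|pos"
python3 go.py .5855 -.2567 .08 .993 -.115
```

```text
ee_pos: [0.5076, -0.3046, 0.0925]
ft_force: [-0.2, -0.4, -0.2]
width: 0.0175
grip_force: 50.0
ee_pos: [0.5062, -0.3036, 0.0894]
ft_force: [0.5, 0.3, 0.1]
width: 0.0173
grip_force: 50.0
t 15.12 pos [ 0.5062 -0.3036  0.0894] yax [ 0.993 -0.114 -0.001] width 0.0173 F [0.48 0.27 0.14] grip 50.0
delta tool [0.0557 0.0734 0.0094] turn 0.0009
```

```bash
P="python3 -m pendant"
$P '[[0.005,0.01,0,0],[0.01,0.02,0,0],[0.01,0.02,0.003,0],[0.01,0.015,0.003,0],[0.005,0.0084,0.003,0],[0,0,0,0],[0,0,0,0]]' | grep -E "width|grip|ft|pos"
python3 - <<'E'
from h import *
T=cam("top");S=cam("side");W=cam("wrist");save(S,"s6.png");save(W,"w6.png");save(T,"t6.png")
s=r.read_state();M=R.from_quat(s["eef_rot"]).as_matrix();u=M[:,0];p=s["ee_pos"]+M[:,2]*-.008
tip=p+u*.238;print("pred tip",tip.round(4),proj(T,tip),proj(S,tip),proj(W,tip), s["ee_pos"].round(4))
for n in ("top","side"):
  for o in r.outline_of("rod","%s"%n): print(n,round(o["score"],2),np.round(o["bbox"],1))
c=cv2.resize(S["img"][160:270,310:430],None,fx=4,fy=4,interpolation=2);d=cv2.resize(T["img"][120:230,290:370],None,fx=4,fy=4,interpolation=2)
cv2.imwrite("pics/b6.png",np.hstack([c,d])[:,:,::-1])
E
```

```text
ee_pos: [0.5836, -0.2726, 0.0804]
ft_force: [-0.2, -0.4, -0.8]
width: 0.0178
grip_force: 50.0
pred tip [ 0.6108 -0.0374  0.0891] [336.12044025 152.99212695] [365.0706738  181.64565357] [ 311.42357775 -518.54161885] [ 0.5829 -0.2738  0.0812]
side 0.85 [404.2 213.6  79.   63.1]
```

View pics/b6.png

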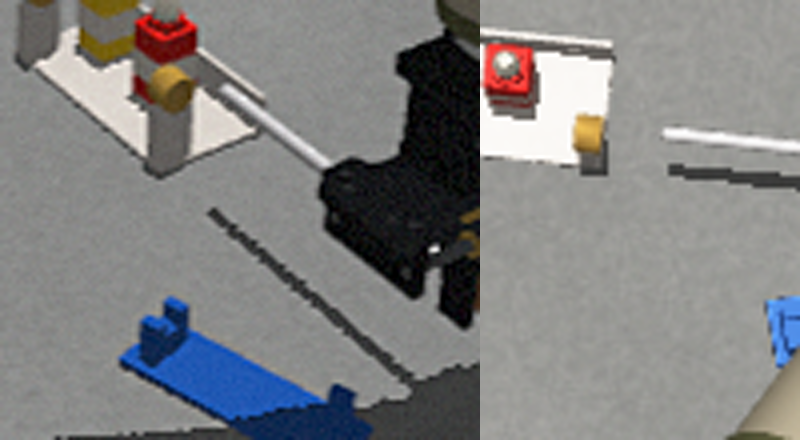

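```bash
P="python3 -m pendant"
$P '[[0,0,0.01,0],[0,0,0.012,0],[0,0,0.0085,0],[0,0,0,0],[0,0,0,0],[0,0,0,0],[0,0,0,0]]' | grep -E "width|grip|ft|pos"
cat > meas.py <<'E'
from h import *
from scipy.ndimage import map_coordinates as mc
def line(c,g,p,u,z0,z1):
    "subpixel offset of the shaft from its predicted line, in mm, along normal in image"
    out=[]
    for k in np.linspace(z0,z1,30):
        X=p+u*k;a=proj(c,X);b=proj(c,X+u*.01);t=(b-a)/np.linalg.norm(b-a);n=np.array([-t[1],t[0]])
        q=np.arange(-8,8.01,.25);P=a+q[:,None]*n;v=mc(g,[P[:,1],P[:,0]],order=1)
        v=v-np.median(v);v=np.clip(v-.35*v.max(),0,None);w=v*(np.abs(q-q[v.argmax()])<3.5);out.append((k,(w*q).sum()/w.sum()))
        sc=np.linalg.norm(proj(c,X+u*0+np.array([0,0,.01]))-a)
    o=np.array(out);f=np.polyfit(o[:,0],o[:,1],1);res=np.abs(o[:,1]-np.polyval(f,o[:,0]));ok=res<np.median(res)*3+.05;f=np.polyfit(o[ok,0],o[ok,1],1)
    return np.polyval(f,[z0,z1]),np.std(o[ok,1]-np.polyval(f,o[ok,0]))
s=r.read_state();M=R.from_quat(s["eef_rot"]).as_matrix();u=M[:,0];p=s["ee_pos"]+M[:,2]*-.008
cs={n:cam(n) for n in("top","side")}
L=(.10,.225);res={}
for n,c in cs.items():
    g=c["img"].astype(float).mean(2);e,sd=line(c,g,p,u,*L);res[n]=e;print(n,"offset px",e.round(2),"sd",sd.round(2))
# solve lateral(b axis) and z offsets at both stations
lat=M[:,1]
for j,k in enumerate(L):
    A=[];bb=[]
    for n,c in cs.items():
        X=p+u*k;a=proj(c,X);q=proj(c,X+u*.01)-a;t=q/np.linalg.norm(q);nn=np.array([-t[1],t[0]])
        A.append([(proj(c,X+lat*.001)-a)@nn,(proj(c,X+[0,0,.001])-a)@nn]);bb.append(res[n][j])
    print("at",k,"offset mm lateral(tool y), up:",np.linalg.solve(A,bb).round(2))
print("tcp",s["ee_pos"].round(4),"yax",lat.round(4), "t",s["time"])
br=((8,90,40),(24,255,255))
for nm,tb,sb in [("cl",(253,139,269,156),(310,147,328,164)),("cr",(308,144,326,164),(343,173,363,191))]:
    a=blob(cs["top"],tb,*br)[0];b=blob(cs["side"],sb,*br)[0]
    a=max(a,key=lambda q:q[0]);b=max(b,key=lambda q:q[0]);print(nm,a[0],b[0],tri(list(cs.values()),[a[1],b[1]]).round(4))
E
python3 meas.py
```

```text
ee_pos: [0.5842, -0.2728, 0.0508]
ft_force: [0.2, 0.4, -1.1]
width: 0.0173
grip_force: 50.0
top offset px [0.23 0.41] sd 0.07
side offset px [ 5.18 -0.12] sd 1.77
at 0.1 offset mm lateral(tool y), up: [-3.2  21.99]
at 0.225 offset mm lateral(tool y), up: [ 1.58 -2.2 ]
tcp [ 0.5842 -0.2728  0.0508] yax [ 9.933e-01 -1.155e-01  6.000e-04] t 16.5333
cl 74 84 [0.6361 0.1808 0.0576]
cr 62 107 [0.6169 0.0175 0.0589]
```

```bash
sed -i 's/L=(.10,.225)/L=(.165,.23)/' meas.py; python3 meas.py
```

```text
top offset px [0.31 0.45] sd 0.06
side offset px [1.08 1.06] sd 0.04
at 0.165 offset mm lateral(tool y), up: [0.24 3.73]
at 0.23 offset mm lateral(tool y), up: [0.73 3.24]
tcp [ 0.5842 -0.2727  0.0508] yax [ 9.933e-01 -1.153e-01  7.000e-04] t 16.6333
cl 73 84 [0.6365 0.1808 0.0571]
cr 62 105 [0.617  0.0174 0.0588]
```

Run:
```python
from h import *
S=cam("side");s=r.read_state();M=R.from_quat(s["eef_rot"]).as_matrix();u=M[:,0];p=s["ee_pos"]+M[:,2]*-.008
tip=p+u*.238;ct=proj(S,tip);print("pred tip",ct.round(1),tip.round(4))
from scipy.ndimage import map_coordinates as mc
g=S["img"].astype(float).mean(2)
for k in (.18,.2,.22):
    a=proj(S,p+u*k);t=proj(S,p+u*(k+.01))-a;t/=np.linalg.norm(t);n=np.array([-t[1],t[0]]);q=np.arange(-6,6.1,.5)
    # average along
    V=np.mean([mc(g,[(a+t*j)[1]+q*n[1],(a+t*j)[0]+q*n[0]],order=1) for j in np.arange(-3,3.1,.5)],0)
    w=[(proj(S,p+u*k+np.array([0,0,z]))-a)@n for z in(-.005,.005)]
    print(n.round(2),w,V.round(0).astype(int).tolist())
x,y=int(ct[0])-20,int(ct[1])-16
c=cv2.resize(S["img"][y:y+40,x:x+50],None,fx=14,fy=14,interpolation=cv2.INTER_NEAREST)
for k in np.linspace(.18,.238,6):
    a=(proj(S,p+u*k)-[x,y]+.5)*14;cv2.circle(c,tuple(int(i) for i in a),3,(255,0,0),-1)
for P in ((.617,.0174,.0588),(.6172,.0173,.058)):
    a=(proj(S,P)-[x,y]+.5)*14;cv2.circle(c,tuple(int(i) for i in a),3,(0,255,0),-1)
cv2.imwrite("pics/b7.png",c[:,:,::-1])
```

```text
pred tip [364.4 191.1] [ 0.6116 -0.0362  0.0587]
[ 0.62 -0.79] [np.float64(-1.3363930615995776), np.float64(1.3424474755613178)] [137, 139, 140, 140, 138, 138, 137, 130, 115, 103, 111, 139, 171, 197, 212, 208, 182, 152, 138, 136, 137, 138, 139, 139, 137]
[ 0.62 -0.79] [np.float64(-1.3226065365043354), np.float64(1.3285364003256872)] [139, 139, 139, 139, 140, 142, 141, 134, 119, 104, 109, 136, 169, 196, 213, 212, 187, 153, 131, 127, 128, 128, 128, 129, 130]
[ 0.62 -0.79] [np.float64(-1.309101556584334), np.float64(1.3149106744382582)] [132, 132, 130, 135, 141, 143, 144, 142, 128, 108, 109, 134, 166, 193, 210, 212, 199, 185, 183, 189, 181, 149, 111, 96, 94]
```

View pics/b7.png

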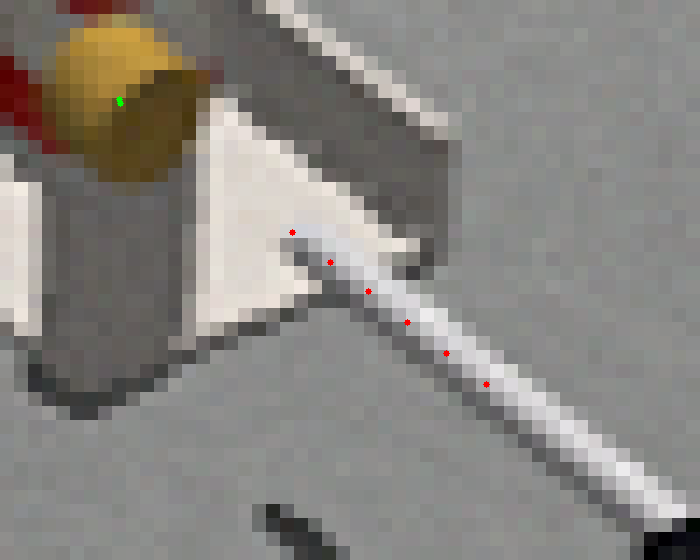

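```bash
P="python3 -m pendant"
$P '[[0.008,-0.0008,0,0],[0.012,0,0,0],[0.012,0,0,0],[0.006,0,0,0],[0.003,0,0,0],[0,0,0,0],[0,0,0,0]]' | grep -E "ft|pos"
python3 meas.py
$P '[[0.003,0,0,0],[0.003,0,0,0],[0,0,0,0]]' | grep -E "ft|pos"
```

```text
ee_pos: [0.5879, -0.2317, 0.0505]
ft_force: [0.2, -0.8, -0.8]
top offset px [0.34 0.45] sd 0.08
side offset px [1.07 0.84] sd 2.66
at 0.165 offset mm lateral(tool y), up: [0.34 3.68]
at 0.23 offset mm lateral(tool y), up: [0.93 2.27]
tcp [ 0.5879 -0.2317  0.0505] yax [ 9.934e-01 -1.149e-01  1.000e-04] t 17.3667
cl 74 87 [0.6362 0.1807 0.0572]
cr 62 93 [0.6163 0.0178 0.06  ]
ee_pos: [0.5888, -0.2251, 0.0503]
ft_force: [0.6, 0.3, -1.1]
```

```bash
P="python3 -m pendant"
$P '[[0.003,0,0,0],[0.003,0,0,0],[0.003,0,0,0],[0,0,0,0]]' | grep -E "ft|pos"
$P '[[0.004,0,0,0],[0.004,0,0,0],[0.004,0,0,0],[0,0,0,0]]' | grep -E "ft|pos"
python3 go.py 0.6 -.1 .05 .993 -.117
```

```text
ee_pos: [0.5899, -0.2158, 0.0503]
ft_force: [1.0, 0.7, -0.7]
ee_pos: [0.5914, -0.2036, 0.0503]
ft_force: [0.4, 0.5, -0.4]
t 18.38 pos [ 0.5914 -0.2036  0.0503] yax [ 0.993 -0.114 -0.   ] width 0.0174 F [ 0.36  0.54 -0.41] grip 50.0
delta tool [ 0.1039 -0.0032  0.0004] turn 0.003
```

```bash
P="python3 -m pendant"
$P '[[0.008,0,0,0.002],[0.015,0,0,0],[0.02,0,0,0],[0.02,0,0,0],[0.02,0,0,0],[0.015,0,0,0],[0.007,0,0,0],[0,0,0,0]]' | grep -E "ft|pos"
python3 - <<'E'
from h import *
from go import go
T=cam("top");S=cam("side")
s=r.read_state();M=R.from_quat(s["eef_rot"]).as_matrix();u=M[:,0];p=s["ee_pos"]+M[:,2]*-.008
tip=p+u*.238;print("tip",tip.round(4),"bore there x",(.6171+(tip[1]-.0174)*.1175).round(4),"t",s["ft_force"],u)
c1=proj(S,tip).astype(int);x,y=c1[0]-40,c1[1]-25
c=cv2.resize(S["img"][y:y+50,x:x+60],None,fx=8,fy=8,interpolation=0);cv2.circle(c,tuple(int(i) for i in (proj(S,tip)-[x,y]+.5)*8),3,(0,255,0),-1)
t1=proj(T,tip).astype(int);X,Y=t1[0]-25,t1[1]-25
d=cv2.resize(T["img"][Y:Y+50,X:X+40],None,fx=8,fy=8,interpolation=0);cv2.circle(d,tuple(int(i) for i in (proj(T,tip)-[X,Y]+.5)*8),3,(0,255,0),-1)
cv2.imwrite("pics/b8.png",np.hstack([c,d])[:,:,::-1])
E
```

```text
ee_pos: [0.6037, -0.0983, 0.0503]
ft_force: [0.1, 0.7, -0.6]
tip [0.6312 0.135  0.0584] bore there x 0.6309 t [-0.22589776 -0.94647645 -0.1154955 ] [ 1.17613825e-01  9.93059297e-01 -4.69470926e-04]
```

View pics/b8.png

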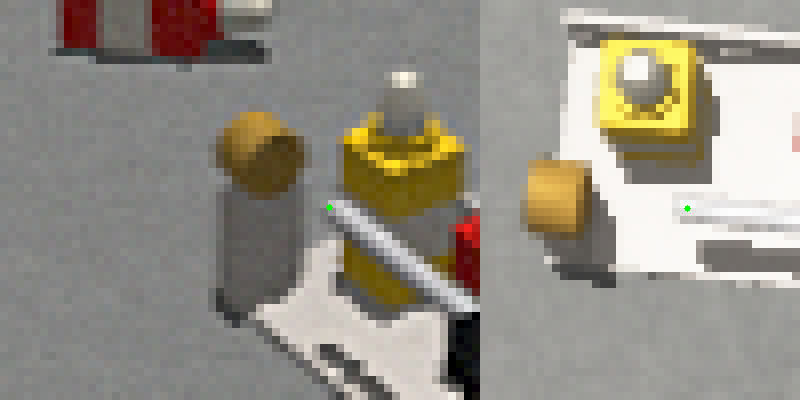

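```bash
P="python3 -m pendant"
$P '[[0.008,0,0,0],[0.012,0,0,0],[0.01,0,0,0],[0.003,0,0,0],[0.003,0,0,0],[0.003,0,0,0],[0,0,0,0]]' | grep -E "ft|pos"
$P '[[0.003,0,0,0],[0.003,0,0,0],[0.003,0,0,0],[0,0,0,0]]' | grep -E "ft|pos"
python3 go.py 0.615 -.02 .0503 .993 -.1175
```

```text
ee_pos: [0.608, -0.0613, 0.0503]
ft_force: [0.9, 1.0, -0.1]
ee_pos: [0.6091, -0.0521, 0.0503]
ft_force: [1.2, -0.1, -0.8]
t 20.07 pos [ 0.6091 -0.0521  0.0503] yax [ 0.993 -0.117 -0.   ] width 0.0178 F [ 1.16 -0.09 -0.81] grip 50.0
delta tool [0.0326 0.0022 0.0001] turn 0.0009
```

```bash
P="python3 -m pendant"
$P '[[0.004,0,0,0],[0.005,0,0,0],[0.005,0,0,0],[0.005,0,0,0],[0.005,0,0,0],[0.004,0,0,0],[0.003,0,0,0],[0,0,0,0]]' | grep -E "ft|pos"
$P '[[0,0,0,0],[0,0,0,0],[0,0,0,0],[0,0,0,0],[0,0,0,0],[0,0,0,0]]' | grep -E "ft|pos|grip"
python3 - <<'E'
from h import *
T=cam("top");S=cam("side")
s=r.read_state();M=R.from_quat(s["eef_rot"]).as_matrix();u=M[:,0];p=s["ee_pos"]+M[:,2]*-.008
C=np.array([.6171,.0174]);uc=np.array([.1167,.9932]);lat=np.array([.9932,-.1167])
for n,k in(("tip",.238),("heel",.018)):
    q=(p+u*k);print(n,"caddy y",((q[:2]-C)@uc-.082).round(4),"x",((q[:2]-C)@lat-.036).round(4),"z",q[2].round(4))
a=cv2.resize(S["img"][130:230,290:410],None,fx=4,fy=4,interpolation=2);b=cv2.resize(T["img"][110:210,230:310],None,fx=4,fy=4,interpolation=2)
cv2.imwrite("pics/b9.png",np.hstack([a,b])[:,:,::-1]);print(s["joint_vel"].round(3),s["time"])
E
```

```text
ee_pos: [0.6127, -0.0212, 0.0504]
ft_force: [-0.2, 0.5, -1.2]
ee_pos: [0.6126, -0.0223, 0.0504]
ft_force: [0.5, 0.7, -1.0]
grip_force: 50.0
tip caddy y 0.116 x -0.0357 z 0.0584
heel caddy y -0.104 x -0.0358 z 0.0584
[-0.     0.001 -0.002  0.001 -0.001 -0.002  0.   ] 21.3333
```

View pics/b9.png

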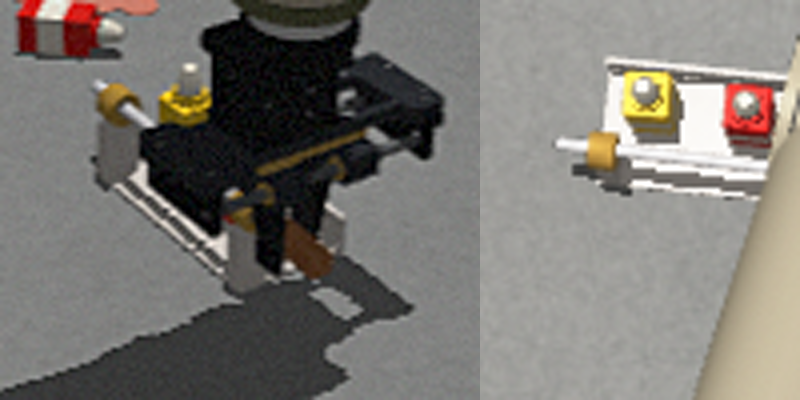

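The rod runs through both collars and its tip sticks out of the left one. Both bottles are still standing and the arm is still.

```bash
python3 -c "
from bench import r
print(r.close_job())"
```

```text
the job is handed in; nothing more can be done
None
```

The red bottle stands released in the caddy, and the gripped rod is held still through both collars with its tip about 24 mm out of the far one; I handed the job in at about 21 s of the 67 s allowed, and no verdict was returned.

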